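# Box a pulp carton into the labelling jig

## Task

Ready the closed pulp carton for its label: push it along the steel table into the labelling jig, until its long side lies flush against the fence and one end against the fixed end stop, and slide the jig's guide along the fence up against the carton's other end, so that the carton is boxed in square with no gaps. Only push with the fingers: do not lift or tip the carton, and do not disturb the other things on the table.

Things in the scene. Friction and masses are not known exactly. Their poses are not given: they have to be found in the camera images.
- jig: Labelling jig of aluminium bars, fixed to the table, no base plate. Origin: on the table in the inner corner of fence and end stop; z up. The fence is a bar 36 mm high, 480 mm long (y -450 to 30 mm), 30 mm thick (x 0 to 30): its working face is the plane x = 0 and looks to -x, towards the robot. The carton's place is at x below 0, y below 0.
- end_stop (a point): Middle of the end stop's working face, 18 mm above the table, 55 mm out from the fence. The end stop is a fixed bar square to the fence, at its left end, 36 mm high and 22 mm thick, reaching 110 mm out from the fence; its working face is the plane y = 0 of the jig and looks to -y. Axes as the jig's.
- guide (a joint): Position of the sliding guide along the fence, 0 to 0.215 m. The clear opening between end stop and guide is 0.200 m + this value: about 0.025 when the guide touches a carton that is home. Pushed to +y of the jig the value falls. Friction 3.5 N, damping 8 N per m/s; it stays where left, cannot be lifted off, and slides the carton along when pushed against it.
- guide_back (a point): Where one pushes the guide: on the outer face (looking to -y of the jig) of its blade, 60 mm out from the fence, 25 mm above the table; moves with the guide, axes as the jig's. The blade is an upright plate square to the fence, 10 mm thick along y, from 2 to 102 mm out from the fence, 3.5 to 46 mm above the table.
- guide_knob (a point): Top of the small black clamp knob (slack, not to be used) of the guide, 63 mm above the table. It sits on the saddle that rides on the fence and carries the blade, 22 mm to -y of the blade's inner face. Saddle and gusset reach 45 mm to -y from that face and 24 mm out in front of the fence.
- carton: Closed moulded-pulp carton, grey-brown, lid up, 0.2 to 0.45 kg. Origin: on the table under its centre; long side along its y, z up. Widest at a flange 27 to 33 mm above the table: 92 mm (x) by 225 mm (y); body 6 mm or more narrower all round; top at 64 mm. Home, its origin is at x -46, y -112.5 mm of the jig. Starts in front of the fence, between end stop and guide, turned up to 0.35 rad.
- dispenser: Bystander: heavy black desktop tape dispenser, 165 by 76 mm, 100 mm high. Origin under its centre.
- sleeves: Bystander: banded bundle of white card sleeves, 70 by 190 mm, 43 mm high. Origin under its centre.
- tape_roll: Bystander: roll of clear tape lying flat to the left of the jig, 100 mm across, 24 mm high. Origin under its centre.
- trays: Bystander: stack of empty pulp trays at the far right, 92 by 225 mm, 68 mm high. Origin under its centre.
There are look-alikes about, which are no part of the job. Leave any orange or red look-alike of the carton alone.

How it is judged:
By the outcome, as a careful person would: the job done as asked, in the order asked, and still so for the second after the job is handed in, with the robot touching nothing.
It also fails if it takes over 45 s, if anything falls off the work surface, if the arm or the gripper's body presses on something with over 40 N, if the wrist force passes 120 N, or if a joint passes its speed limit or range.

## Robot

A 7-joint arm with a two-finger parallel gripper is mounted at the origin on the work surface. World frame = base frame: x ahead of the robot, y to its left, z up, the work surface at z = 0. Lengths are in m, angles in rad, forces in N, time in s.
With the tool pointing down it reaches from about 0.425 to 0.875 m from the base axis. Payload 4.7 kg.
Tool frame: the origin (TCP) lies between the finger pads; the fingertips stand 14 mm ahead of it and the grasp point (between the pads) lies 5 mm behind it; z points along the fingers, y is the line along which they close (so a half turn about z gives the same grasp; the last joint's range is limited). The gripper opens to 87 mm and grips with 3 to 60 N. Pads are 19 mm wide; open, the fingers measure 117 mm over their backs; the gripper's body (75 mm by 190 mm) begins 51 mm behind the grasp point.
Start: joints at [1.215, 0.321, -0.07, 1.45, 0.023, 1.371, -0.057], TCP at [0.235, -0.606, 0.237] pointing down, gripper open.
Joint ranges: [-2.86, 2.86], [-0.3, 2.09], [-1.38, 1.24], [0.06, 2.45], [-1.56, 4.7], [0.09, 2.05], [-2.69, 2.69]. Speed limits (rad/s): [2.57, 2.57, 3.14, 3.14, 3.14, 3.14, 3.14].

## Interface

Orientations are given as a rotation vector (axis times angle).
In Python, from bench import ctrl gives the robot as it stands.
- The arm moves only by the tool step_arm, never from a script. Its argument "commands" is a list of rows, each an object with "travel": the shift along the tool's x, y, z in m, a list of three; "turn": the turn, a rotation vector about the tool's x, y, z in degrees, a list of three. A call has 1 to 5 rows; each row is the pose to reach, as a shift and turn from the pose commanded when the call began, along the tool's axes at that moment; what a row does not reach only later rows make up. A row lasts 1/10 s, in which the tool goes at most 50 mm and 8.59 degrees, less where a joint would pass 70% of its speed; a pose out of reach is approached as far as the arm can. A call with a gripper value outside its range is refused whole. "gripper" is the opening, from 0 (shut) to 1 (fully open), set as the call begins (left out, the last holds). The fingers move at their own pace and stop on an object; "force" is the grip in N (left out, the last holds). Time passes only in rows, so rows that repeat a pose let the fingers close. It gives the time, the measured TCP pose, the force, the opening and the grip force at its end, in the units of the state.
- ctrl.get_state(): the state, without advancing time (a new reading comes with each control period).
- ctrl.get_image(name): name is "side" or "top"; returns the picture (480x640x3 uint8, red, green, blue); there is no depth.
- ctrl.camera_model(name): a dict with "fx", "fy", "cx", "cy" (pixels), "R" (3x3) and "t" (3): a world point X has camera coordinates R X + t. Camera axes: x right, y down, z forward; pixel columns grow to the right and rows downward; lengths in m; the calibration is good to about 2 mm. A picture is of the moment at which its call begins. camera_model takes no time and is no camera call.
- ctrl.close_job(): hands the job in; it is judged then, once.
The state is a dict: "time": time; "joint_positions": joint angles; "qd": joint speeds; "joint_torque": joint torques, N m; "position": TCP position; "tool_rot": TCP orientation; "ft_force": force on the tool from outside, world axes, zero at the start; "torque": the same for the moment, N m; "grip_width": opening from 0.0 (shut) to 1.0 (fully open); "grip_force": force on a finger pad.
Only numpy, scipy, OpenCV 4.12 (cv2) and the standard library are available. Lean on these libraries where they do the work, as an engineer would, in place of code of your own. Each camera call takes 0.05 s, during which the arm holds its last target. There are 200 camera calls.

## Working session

There is one attempt and no reset: what is moved stays moved. The work goes in short steps, Python scripts to look and compute and a tool call to move; the robot and the scene stay as the last step left them, time stands still between calls to the robot, and variables do not carry over. Pictures are saved under pics/ and viewed, at most 10 in all, crops included, and the job is handed in when it is done.

Besides the shell and the picture viewer there is one more tool, called after "Emit:" as name(argument=value, ...), one argument or row to a line, values as JSON. step_arm: Moves the arm, as the interface text tells. Its arguments: {"type":"object","properties":{"commands":{"type":"array"},"gripper":{"type":"number"},"force":{"type":"number"}},"required":["commands"]}

```bash
ls; mkdir -p pics; python3 - <<'E'
from bench import ctrl
import cv2
for n in("side","top"):
    cv2.imwrite(f"pics/{n}0.png",ctrl.get_image(n)[:,:,::-1])
    m=ctrl.camera_model(n);print({k:(v.tolist() if hasattr(v,'tolist') else v) for k,v in m.items()})
print(ctrl.get_state())
E
```

```text
pics
{'fx': 456.48203524476594, 'fy': 456.48203524476594, 'cx': 320.56779383084194, 'cy': 238.52954299868637, 'R': [[-0.80318140286701, -0.5957188023845352, 0.004329269466887989], [-0.29747414299057423, 0.39475382411880006, -0.8692977352987911], [0.5161480101100898, -0.6994916202708354, -0.4942698704455656]], 't': [0.409763094165689, 0.26671577961679427, 0.7332006449459417]}
{'fx': 575.6700488027058, 'fy': 575.6700488027058, 'cx': 328.6034728206508, 'cy': 243.10985963244798, 'R': [[0.01777178838421218, -0.9997950551048979, 0.00969594376126543], [-0.9972098132769303, -0.018427379219035804, -0.07233961569781637], [0.07250346089544074, -0.008383285925738265, -0.9973329277003097]], 't': [-0.09700196962914107, 0.571902068474669, 1.3542315186400535]}
{'time': 0.1, 'joint_positions': array([ 1.2151173 ,  0.32174079, -0.07010212,  1.45152577,  0.02264775,
        1.37078434, -0.05690296]), 'qd': array([ 0.00039191, -0.00253242, -0.00146056, -0.0024526 , -0.00137613,
       -0.00102897, -0.00177372]), 'joint_torque': array([-1.82770223e-04, -4.92570913e+01, -4.05706996e-01, -3.13397777e+01,
       -6.40874309e-02,  3.95373150e-02,  9.62966078e-05]), 'position': array([ 0.23470336, -0.60566078,  0.23558993]), 'tool_rot': array([-3.08644854e+00, -5.77324916e-01,  6.85228948e-04]), 'ft_force': array([-0.26575066,  0.26067831, -0.33820653]), 'torque': array([0.00351881, 0.01269004, 0.03684211]), 'grip_force': 0.0, 'grip_width': 1.0024558571041808}
```

View pics/top0.png

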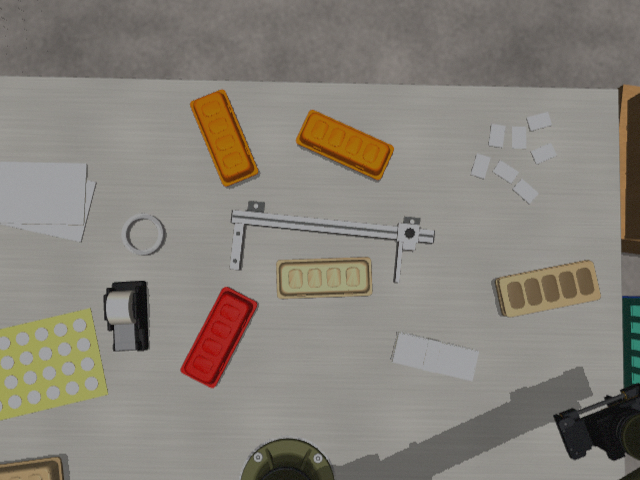

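View pics/side0.png

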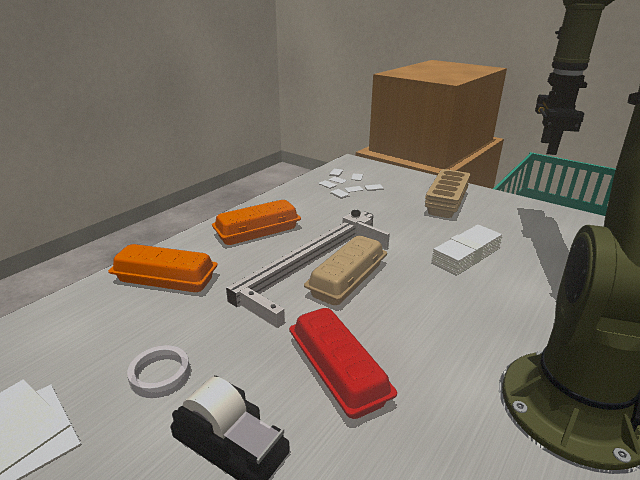

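The top view shows the jig: fence from (232,216) to (435,237), end stop at (237,245), guide blade at (399,265). Things that could be taken for the carton:
- grey-brown closed box at (324,278), in front of the fence
- tray stack at (547,288)
- brown object at (30,470)
- orange boxes at (224,138) and (345,145)
- red box at (220,337)

I choose (324,278): it is grey-brown, its lid is on, and it lies between the stop and the guide. I'll check it in a close crop.

```bash
cat > h.py <<'E'
import numpy as np, cv2
from bench import ctrl
def px(n,X):
    m=ctrl.camera_model(n);c=np.array(m["R"])@np.asarray(X,float)+m["t"]
    return np.array([m["fx"]*c[0]/c[2]+m["cx"],m["fy"]*c[1]/c[2]+m["cy"]])
def ray(n,uv,z):
    m=ctrl.camera_model(n);R=np.array(m["R"]);o=-R.T@np.array(m["t"])
    d=R.T@np.array([(uv[0]-m["cx"])/m["fx"],(uv[1]-m["cy"])/m["fy"],1])
    return o+d*(z-o[2])/d[2]
E
python3 - <<'E'
from h import *
im=cv2.imread("pics/top0.png")
cv2.imwrite("pics/crop1.png",cv2.resize(im[190:310,210:450],None,fx=3.3,fy=3.3,interpolation=cv2.INTER_CUBIC))
# carton mask
hsv=cv2.cvtColor(im,cv2.COLOR_BGR2HSV)
for v in [(324,278),(300,262),(200,300),(280,290)]: print(v,hsv[v[1],v[0]])
m=((hsv[...,1]>45)).astype(np.uint8); m[:,:262]=0;m[:,385:]=0;m[:245]=0;m[310:]=0
c=max(cv2.findContours(m,0,2)[0],key=cv2.contourArea)
w=np.array([ray("top",p[0],.030)[:2] for p in c]).astype(np.float32)
print("carton",cv2.minAreaRect(w))
for u in [(238,214),(428,233)]: print(u,ray("top",u,.036))
E
```

```text
(324, 278) [ 32  57 161]
(300, 262) [19 99 75]
(200, 300) [ 25  11 145]
(280, 290) [17 84 85]
carton ((0.4914923310279846, -0.0765804722905159), (0.09212696552276611, 0.22505290806293488), 3.0208427906036377)
(238, 214) [0.63764104 0.12929997 0.036     ]
(428, 233) [ 0.60086638 -0.32165346  0.036     ]
```

View pics/crop1.png

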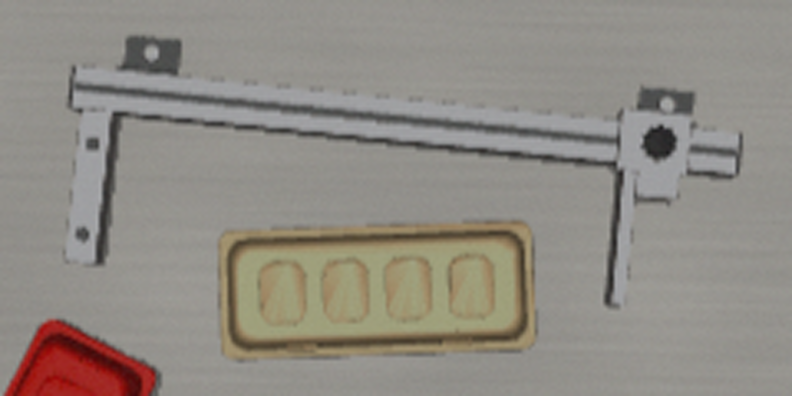

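The crop confirms a closed lid. It measures 92 x 225 mm at flange height, centred at (0.491, -0.077) with yaw +3°. Next I'll measure the jig edges.

```bash
cat >> h.py <<'E'
def edge(g,p0,p1,n,half=6,s=1):
    """subpixel edges along segment p0-p1 (strongest brightness step of sign s along normal n)"""
    out=[]
    for a in np.linspace(0,1,25):
        p=np.array(p0)*(1-a)+np.array(p1)*a; t=np.arange(-half,half,.25)
        q=(p+np.outer(t,n)).astype(np.float32)
        v=cv2.remap(g,q[:,0][None],q[:,1][None],1)[0]
        out.append(p+np.array(n)*t[np.argmax(s*np.gradient(cv2.GaussianBlur(v[:,None],(1,5),0)[:,0]))])
    return np.array(out)
def line(P):
    vx,vy,x,y=cv2.fitLine(P.astype(np.float32),cv2.DIST_HUBER,0,.001,.001).ravel();return np.array([x,y]),np.array([vx,vy])
def tojig(X,o,psi):
    c,s=np.cos(psi),np.sin(psi);d=np.asarray(X)[:2]-o;return np.array([c*d[0]+s*d[1],-s*d[0]+c*d[1]])
E
python3 - <<'E'
from h import *
g=cv2.imread("pics/top0.png",0).astype(np.float32)
cr=lambda x,y:(210+(x+.5)/3.3-.5,190+(y+.5)/3.3-.5)
W=lambda P,z:np.array([ray("top",p,z)[:2] for p in P])
n=(-.1,1.)
F=edge(g,cr(140,116),cr(590,158),n,4,-1); f=line(W(F,.036))
B=edge(g,cr(200,82),cr(590,115),n,4,1); b=line(W(B,.036))
S=edge(g,cr(115,125),cr(100,250),(1.,.1),5,-1); s=line(W(S,.036))
S2=edge(g,cr(80,125),cr(68,250),(1.,.1),5,1); s2=line(W(S2,.036))
G=edge(g,cr(622,185),cr(608,295),(1.,.1),4,1); G2=edge(g,cr(635,205),cr(622,295),(1.,.1),4,-1)
for k,l in dict(front=f,back=b,stop_in=s,stop_out=s2,bl_in=line(W(G,.046)),bl_out=line(W(G2,.046))).items():
    v=l[1]; print(k,l[0].round(4),np.degrees(np.arctan2(v[1],v[0])).round(2))
vf=f[1]*np.sign(f[1][1]); psi=np.arctan2(-vf[0],vf[1])
nx=np.array([np.cos(psi),np.sin(psi)]);print("fence width",(b[0]-f[0])@nx,"stop thick",(s2[0]-s[0])@vf)
A=np.array([vf,-s[1]]).T; k=np.linalg.solve(A,s[0]-f[0]); o=f[0]+vf*k[0]
o2=o
print("psi",psi,np.degrees(psi),"o",o)
print("carton in jig",tojig((.4915,-.0766),o,psi)," blade in/out", tojig(line(W(G,.046))[0],o,psi),tojig(line(W(G2,.046))[0],o,psi))
# knob check top
print("knob",tojig(ray("top",cr(659,142),.063),o,psi))
# reproject into side: corner top and stop tip
ny=np.array([-np.sin(psi),np.cos(psi)])
print("side corner,stop tip in",px("side",[*o,.036]),px("side",[*(o-.11*nx),.036]),px("top",[*o,.036]))
E
```

```text
front [ 0.6017 -0.0582] 85.3
back [ 0.6265 -0.1118] 85.28
stop_in [0.5525 0.1214] -5.2
stop_out [0.5604 0.1418] -4.65
bl_in [ 0.5248 -0.246 ] -4.44
bl_out [ 0.5169 -0.2543] -5.53
fence width 0.029109798 stop thick 0.020968148
psi -0.08197661 -4.6969132 o [0.6159443  0.11564817]
carton in jig [-0.10828421 -0.20179266]  blade in/out [-0.0612469  -0.36785594] [-0.06842028 -0.37685353]
knob [ 0.01424018 -0.38914444]
side corner,stop tip in [246.90712559 285.42534512] [284.13189364 307.30071904] [243.50888781 223.21990166]
```

Emit:
step_arm(
  commands=[
    {"travel": [0,0,0],"turn": [0,0,8]},
    {"travel": [0,0,0],"turn": [0,0,16]},
    {"travel": [0,0,0],"turn": [0,0,25.7]},
    {"travel": [0,0,0],"turn": [0,0,25.7]},
    {"travel": [0,0,0],"turn": [0,0,25.7]},
  ],
  gripper=1,
)

```text
time: 0.6
position: [0.2349, -0.6059, 0.2362]
tool_rot: [-3.139, 0.119, 0.001]
ft_force: [-0.5, -0.2, 0.1]
grip_width: 1.002
grip_force: 0.0
```

Emit:
step_arm(
  commands=[
    {"travel": [0.0123,-0.0456,0],"turn": [0,0,0.36]},
    {"travel": [0.0245,-0.0913,0],"turn": [0,0,0.36]},
    {"travel": [0.0368,-0.1369,0],"turn": [0,0,0.36]},
    {"travel": [0.049,-0.1825,0],"turn": [0,0,0.36]},
    {"travel": [0.0613,-0.2282,0],"turn": [0,0,0.36]},
  ],
)

```text
time: 1.1
position: [0.3144, -0.3815, 0.2366]
tool_rot: [3.138, -0.129, 0.0]
ft_force: [0.2, 0.3, 0.2]
grip_width: 1.0
grip_force: 0.0
```

Emit:
step_arm(
  commands=[
    {"travel": [0.0123,-0.0456,0],"turn": [0,0,0]},
    {"travel": [0.0245,-0.0913,0],"turn": [0,0,0]},
    {"travel": [0.0368,-0.1369,0],"turn": [0,0,0]},
    {"travel": [0.049,-0.1825,0],"turn": [0,0,0]},
    {"travel": [0.0613,-0.2282,0],"turn": [0,0,0]},
  ],
)

```text
time: 1.6
position: [0.3947, -0.1594, 0.2367]
tool_rot: [3.138, -0.129, 0.001]
ft_force: [1.1, -0.4, 0.4]
grip_width: 1.001
grip_force: 0.0
```

Emit:
step_arm(
  commands=[
    {"travel": [0.0123,-0.0456,0],"turn": [0,0,0]},
    {"travel": [0.0245,-0.0912,0],"turn": [0,0,0]},
    {"travel": [0.0245,-0.0912,0],"turn": [0,0,0]},
    {"travel": [0.0245,-0.0912,0],"turn": [0,0,0]},
  ],
)

```text
time: 2.0
position: [0.4267, -0.0717, 0.2366]
tool_rot: [3.138, -0.125, -0.0]
ft_force: [-0.2, -0.1, -0.3]
grip_width: 1.0
grip_force: 0.0
```

Emit:
step_arm(
  commands=[
    {"travel": [-0.004,0,0.045],"turn": [0,0,0]},
    {"travel": [-0.004,0,0.09],"turn": [0,0,0]},
    {"travel": [-0.004,0,0.13],"turn": [0,0,0]},
    {"travel": [-0.004,0,0.13],"turn": [0,0,0]},
  ],
)

```text
time: 2.4
position: [0.4176, -0.0728, 0.1019]
tool_rot: [-3.136, 0.135, 0.017]
ft_force: [-0.7, 0.4, 0.4]
grip_width: 1.0
grip_force: 0.0
```

Emit:
step_arm(
  commands=[
    {"travel": [0,0,0.03],"turn": [0,0,0]},
    {"travel": [0,0,0.055],"turn": [0,0,0]},
    {"travel": [0,0,0.07],"turn": [0,0,0]},
    {"travel": [0,0,0.0765],"turn": [0,0,0]},
    {"travel": [0,0,0.0765],"turn": [0,0,0]},
  ],
)

```text
time: 2.9
position: [0.423, -0.073, 0.0308]
tool_rot: [3.138, -0.135, 0.0]
ft_force: [0.3, -0.4, -0.6]
grip_width: 0.999
grip_force: 0.0
```

```bash
python3 - <<'E'
from h import *
a=cv2.resize(ctrl.get_image("top")[200:340,200:440,::-1],None,fx=2.5,fy=2.5,interpolation=cv2.INTER_CUBIC)
cv2.imwrite("pics/c2.png",a)
s=ctrl.get_state();print(s["time"],s["position"],s["tool_rot"],s["ft_force"],tojig(s["position"],np.array([.6159,.1156]),-.082))
E
```

```text
2.95 [ 0.42353228 -0.07293604  0.03125353] [ 3.13812074e+00 -1.34665411e-01  2.27652591e-03] [0.27906904 0.51694273 0.64283755] [-0.1762787  -0.20365901]
```

View pics/c2.png

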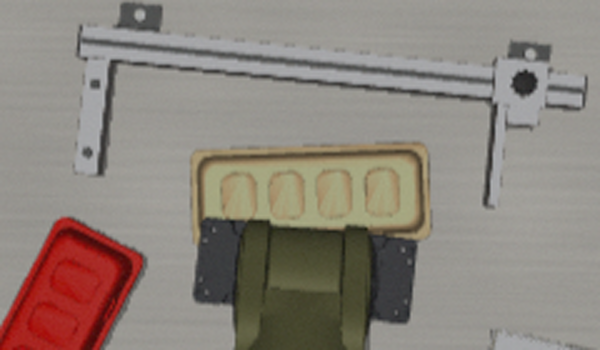

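The carton is untouched, with the fingers in front of its long side (finger backs at crop x 195-415) and clear of the red box. Now I'll push towards the fence.

Emit:
step_arm(
  commands=[
    {"travel": [0.009,0,0.003],"turn": [0,0,-0.2]},
    {"travel": [0.018,0,0.003],"turn": [0,0,-0.2]},
    {"travel": [0.027,0,0.003],"turn": [0,0,-0.2]},
    {"travel": [0.036,0,0.003],"turn": [0,0,-0.2]},
    {"travel": [0.045,0,0.003],"turn": [0,0,-0.2]},
  ],
)

```text
time: 3.45
position: [0.468, -0.0762, 0.0271]
tool_rot: [3.139, -0.128, -0.001]
ft_force: [-3.8, -0.1, 2.2]
grip_width: 1.001
grip_force: 1.9
```

Emit:
step_arm(
  commands=[
    {"travel": [0.008,0,0],"turn": [0,0,0]},
    {"travel": [0.015,0,0],"turn": [0,0,0]},
    {"travel": [0.02,0,0],"turn": [0,0,0]},
    {"travel": [0.024,0,0],"turn": [0,0,0]},
    {"travel": [0.026,0,0],"turn": [0,0,0]},
  ],
)

```text
time: 3.95
position: [0.4937, -0.0781, 0.027]
tool_rot: [-3.139, 0.128, -0.0]
ft_force: [-2.6, 1.5, 2.0]
grip_width: 0.998
grip_force: 1.6
```

Emit:
step_arm(
  commands=[
    {"travel": [0.002,0,0],"turn": [0,0,0]},
    {"travel": [0.004,0,0],"turn": [0,0,0]},
    {"travel": [0.005,0,0],"turn": [0,0,0]},
    {"travel": [0.006,0,0],"turn": [0,0,0]},
  ],
)

```text
time: 4.35
position: [0.496, -0.0783, 0.0266]
tool_rot: [3.139, -0.128, -0.012]
ft_force: [-13.5, 1.6, 11.4]
grip_width: 0.999
grip_force: 6.5
```

Emit:
step_arm(
  commands=[
    {"travel": [-0.01,0,0],"turn": [0,0,0]},
    {"travel": [-0.03,0,-0.01],"turn": [0,0,0]},
    {"travel": [-0.05,0,-0.05],"turn": [0,0,0]},
    {"travel": [-0.05,0,-0.095],"turn": [0,0,0]},
    {"travel": [-0.05,0,-0.12],"turn": [0,0,0]},
  ],
)

```text
time: 4.85
position: [0.4514, -0.0748, 0.1506]
tool_rot: [3.137, -0.128, 0.011]
ft_force: [0.7, -0.5, -0.3]
grip_width: 1.002
grip_force: 0.0
```

```bash
cat >> h.py <<'E'
O=np.array([.6159,.1156]);PSI=-.082
def look(name,view=(200,200,450,340)):
    im=ctrl.get_image("top")[:,:,::-1].copy();x0,y0,x1,y1=view
    cv2.imwrite(f"pics/{name}.png",cv2.resize(im[y0:y1,x0:x1],None,fx=3,fy=3,interpolation=cv2.INTER_CUBIC))
    hsv=cv2.cvtColor(im,cv2.COLOR_BGR2HSV);m=(hsv[...,1]>45).astype(np.uint8);m[:,:238]=0;m[:,400:]=0;m[:215]=0;m[300:]=0
    m[hsv[...,0]<8]=0
    c=max(cv2.findContours(m,0,2)[0],key=cv2.contourArea)
    w=np.array([tojig(ray("top",p[0],.030),O,PSI) for p in c]).astype(np.float32)
    print("carton in jig",cv2.minAreaRect(w),"ext",w.min(0),w.max(0))
    s=ctrl.get_state();print(s["time"],s["position"],s["tool_rot"],s["ft_force"],tojig(s["position"],O,PSI))
E
python3 -c "
from h import *
look('c3')"
```

```text
carton in jig ((-0.045909542590379715, -0.20638424158096313), (0.09218567609786987, 0.22526150941848755), 0.024503517895936966) ext [-0.09203025 -0.31901073] [ 0.00021265 -0.09376398]
4.9 [ 0.45372545 -0.0751967   0.15376559] [ 3.1350091  -0.12764206  0.01932426] [ 2.43398988 -0.24722054  1.57818545] [-0.14600182 -0.20343901]
```

View pics/c3.png

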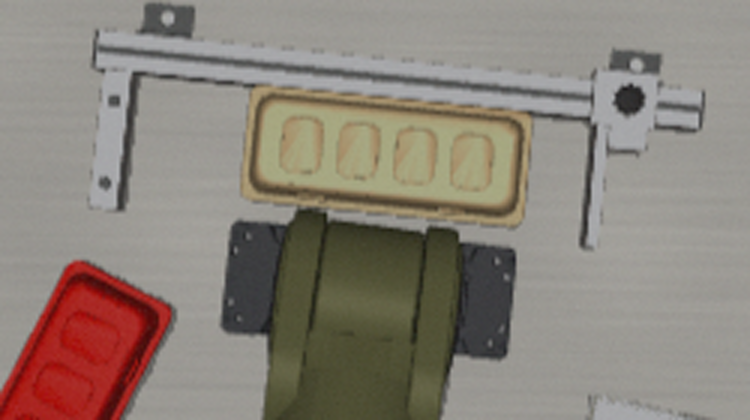

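The carton is flush on the fence (near edge about crop y 205-225) and square to within 0.1°. It is 94 mm short of the end stop. Next I'll close the fingers and go between the carton's right end (crop x 525) and the blade (crop x 590).

Emit:
step_arm(
  commands=[
    {"travel": [0.025,0.035,0],"turn": [0,0,0]},
    {"travel": [0.05,0.07,0],"turn": [0,0,0]},
    {"travel": [0.075,0.105,0],"turn": [0,0,0]},
    {"travel": [0.104,0.14,0],"turn": [0,0,0]},
    {"travel": [0.104,0.14,0],"turn": [0,0,0]},
  ],
  gripper=0,
  force=20,
)

```text
time: 5.4
position: [0.5437, -0.2293, 0.1459]
tool_rot: [3.137, -0.139, 0.005]
ft_force: [-0.6, 0.3, 0.3]
grip_width: 0.629
grip_force: 0.0
```

```bash
python3 - <<'E'
from h import *
s=ctrl.get_state();print(s["position"],s["tool_rot"],s["grip_width"],tojig(s["position"],O,PSI),s["joint_positions"])
E
```

```text
[ 0.54372237 -0.22929602  0.14586338] [ 3.13661745 -0.13938604  0.00497091] 0.6291290510258523 [-0.04368531 -0.34964907] [ 0.76253555  0.28922945 -0.48031434  1.70820447  0.14438766  1.1755296
 -1.41567848]
```

Emit:
step_arm(
  commands=[
    {"travel": [0,0,0],"turn": [0,0,0]},
    {"travel": [0,0,0],"turn": [0,0,0]},
    {"travel": [0,0,0],"turn": [0,0,0]},
    {"travel": [0,0,0],"turn": [0,0,0]},
    {"travel": [0,0,0],"turn": [0,0,0]},
  ],
)

```text
time: 5.9
position: [0.5417, -0.2219, 0.1475]
tool_rot: [3.138, -0.126, 0.001]
ft_force: [-0.7, -0.8, -0.9]
grip_width: 0.174
grip_force: 0.0
```

Emit:
step_arm(
  commands=[
    {"travel": [0,0,0],"turn": [0,0,0]},
    {"travel": [0,0,0],"turn": [0,0,0]},
    {"travel": [0,0,0],"turn": [0,0,0]},
    {"travel": [0,0,0],"turn": [0,0,0]},
  ],
)

```text
time: 6.3
position: [0.5418, -0.2225, 0.147]
tool_rot: [3.139, -0.128, 0.0]
ft_force: [-0.7, 0.1, -0.6]
grip_width: 0.007
grip_force: 0.0
```

```bash
python3 - <<'E'
from h import *
s=ctrl.get_state();print(s["position"],s["tool_rot"],s["grip_width"],tojig(s["position"],O,PSI))
E
```

```text
[ 0.54175288 -0.22249376  0.14704209] [ 3.13894059e+00 -1.28161732e-01  2.24417514e-05] 0.0072508027569588565 [-0.04620535 -0.34303098]
```

Emit:
step_arm(
  commands=[
    {"travel": [0,0,0.03],"turn": [0,0,0]},
    {"travel": [0,0,0.06],"turn": [0,0,0]},
    {"travel": [0,0,0.09],"turn": [0,0,0]},
    {"travel": [0,0,0.11],"turn": [0,0,0]},
    {"travel": [0,0,0.12],"turn": [0,0,0]},
  ],
)

```text
time: 6.8
position: [0.5404, -0.222, 0.0248]
tool_rot: [-3.138, 0.128, 0.005]
ft_force: [0.4, 0.6, 0.5]
grip_width: 0.004
grip_force: 0.0
```

Emit:
step_arm(
  commands=[
    {"travel": [0,-0.008,0],"turn": [0,0,0]},
    {"travel": [0,-0.016,0],"turn": [0,0,0]},
    {"travel": [0,-0.025,0],"turn": [0,0,0]},
    {"travel": [0,-0.034,0],"turn": [0,0,0]},
    {"travel": [0,-0.043,0],"turn": [0,0,0]},
  ],
)

```text
time: 7.3
position: [0.546, -0.1799, 0.0283]
tool_rot: [3.137, -0.128, 0.003]
ft_force: [-0.9, -4.7, 2.9]
grip_width: 0.004
grip_force: 2.0
```

```bash
python3 -c "
from h import *
look('c4')"
```

```text
carton in jig ((-0.0603732168674469, -0.22025403380393982), (0.19237497448921204, 0.310410737991333), 5.209118843078613) ext [-0.15129025 -0.38347185] [ 0.04236027 -0.06584243]
7.35 [ 0.54618248 -0.17784781  0.02824651] [ 3.13822415e+00 -1.24914461e-01  2.64110217e-03] [-0.5027059  -3.14358754  3.24602882] [-0.0454475  -0.29817222]
```

Emit:
step_arm(
  commands=[
    {"travel": [0,-0.01,0],"turn": [0,0,0]},
    {"travel": [0,-0.02,0],"turn": [0,0,0]},
    {"travel": [0,-0.03,0],"turn": [0,0,0]},
    {"travel": [0,-0.04,0],"turn": [0,0,0]},
    {"travel": [0,-0.047,0],"turn": [0,0,0]},
  ],
)

```text
time: 7.85
position: [0.5497, -0.1338, 0.0281]
tool_rot: [3.136, -0.129, 0.003]
ft_force: [-1.3, -6.7, 5.0]
grip_width: 0.007
grip_force: 3.1
```

Emit:
step_arm(
  commands=[
    {"travel": [0,-0.003,0],"turn": [0,0,0]},
    {"travel": [0,-0.006,0],"turn": [0,0,0]},
    {"travel": [0,-0.007,0],"turn": [0,0,0]},
    {"travel": [0,-0.007,0],"turn": [0,0,0]},
  ],
)

```text
time: 8.25
position: [0.5499, -0.1256, 0.0271]
tool_rot: [-3.139, 0.128, -0.001]
ft_force: [-0.2, -2.7, 2.1]
grip_width: 0.004
grip_force: 1.5
```

```bash
python3 -c "
from h import *
look('c5')"
```

```text
carton in jig ((-0.06454914063215256, -0.169456347823143), (0.1945851892232895, 0.3173755407333374), 5.353415489196777) ext [-0.15761827 -0.3341124 ] [ 0.0447627  -0.01141917]
8.3 [ 0.54983878 -0.12560383  0.02696532] [-3.13861479e+00  1.28083833e-01 -5.65841013e-04] [ 0.36164357 -2.48889274  1.90717638] [-0.04608269 -0.24580431]
```

View pics/c5.png

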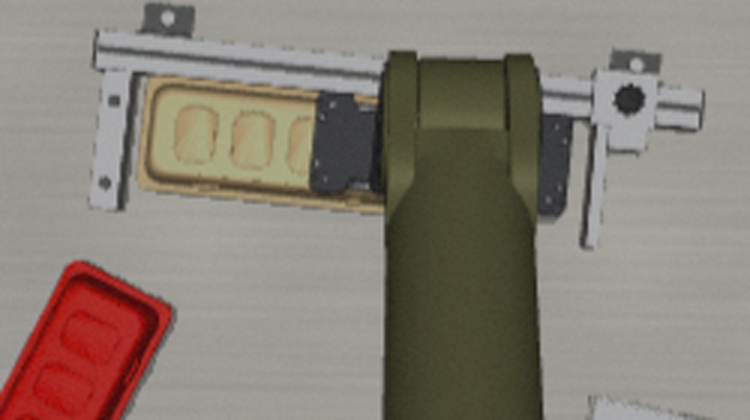

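The carton is still on the fence. A gap of about 11 mm to the stop remains (crop x 127 to 140), so I'll push on gently.

Emit:
step_arm(
  commands=[
    {"travel": [0,-0.004,0],"turn": [0,0,0]},
    {"travel": [0,-0.007,0],"turn": [0,0,0]},
    {"travel": [0,-0.01,0],"turn": [0,0,0]},
    {"travel": [0,-0.012,0],"turn": [0,0,0]},
    {"travel": [0,-0.013,0],"turn": [0,0,0]},
  ],
)

```text
time: 8.8
position: [0.5505, -0.1137, 0.027]
tool_rot: [3.137, -0.128, -0.0]
ft_force: [0.1, -7.2, 2.6]
grip_width: 0.008
grip_force: 3.6
```

Emit:
step_arm(
  commands=[
    {"travel": [0,-0.001,0],"turn": [0,0,0]},
    {"travel": [0,-0.002,0],"turn": [0,0,0]},
    {"travel": [0,-0.003,0],"turn": [0,0,0]},
    {"travel": [0,-0.003,0],"turn": [0,0,0]},
  ],
)

```text
time: 9.2
position: [0.5505, -0.1137, 0.027]
tool_rot: [3.134, -0.131, -0.001]
ft_force: [-0.0, -9.9, 2.8]
grip_width: 0.001
grip_force: 5.3
```

It has stalled against the stop. I'll back off, lift clear and look.

Emit:
step_arm(
  commands=[
    {"travel": [0,0.012,0],"turn": [0,0,0]},
    {"travel": [0,0.025,0],"turn": [0,0,0]},
    {"travel": [0,0.035,-0.02],"turn": [0,0,0]},
    {"travel": [0,0.045,-0.06],"turn": [0,0,0]},
    {"travel": [0,0.055,-0.095],"turn": [0,0,0]},
  ],
)

```text
time: 9.7
position: [0.5459, -0.1641, 0.1224]
tool_rot: [-3.137, 0.127, 0.003]
ft_force: [1.4, 0.8, 0.1]
grip_width: 0.001
grip_force: 0.0
```

Emit:
step_arm(
  commands=[
    {"travel": [0,0.045,0],"turn": [0,0,0]},
    {"travel": [0,0.09,0],"turn": [0,0,0]},
    {"travel": [0,0.12,0],"turn": [0,0,0]},
    {"travel": [0,0.12,0],"turn": [0,0,0]},
    {"travel": [0,0.12,0],"turn": [0,0,0]},
  ],
)

```text
time: 10.2
position: [0.5362, -0.284, 0.1212]
tool_rot: [-3.137, 0.13, 0.001]
ft_force: [-0.2, 0.7, 0.7]
grip_width: 0.006
grip_force: 0.0
```

```bash
python3 -c "
from h import *
look('c6')"
```

```text
carton in jig ((-0.0461929552257061, -0.11222836375236511), (0.09263724833726883, 0.2251548022031784), 0.021304549649357796) ext [-0.09250256 -0.22479752] [0.00014177 0.00034443]
10.25 [ 0.53677642 -0.28263428  0.1213857 ] [-3.13665605e+00  1.26333222e-01  8.63837351e-04] [ 0.0718975   0.33128758 -0.20852704] [-0.04623908 -0.40337703]
```

View pics/c6.png

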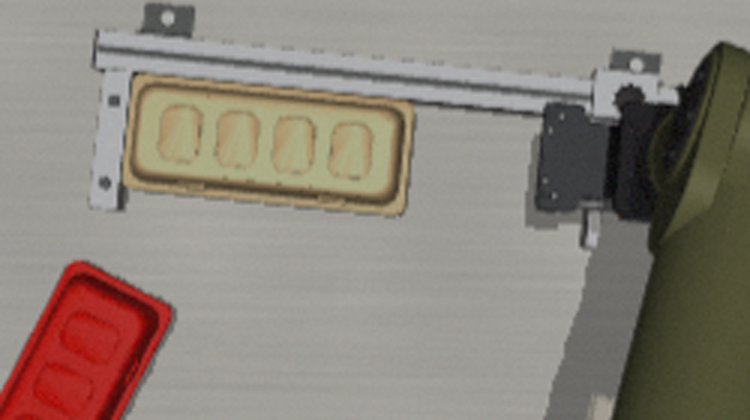

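The carton is home: centre (-46.2, -112.2) mm, 0.02° off square, touching the fence and the stop. Now I'll go behind the guide blade.

Emit:
step_arm(
  commands=[
    {"travel": [-0.014,0.003,0],"turn": [0,0,0]},
    {"travel": [-0.014,0.003,0.03],"turn": [0,0,0]},
    {"travel": [-0.014,0.003,0.06],"turn": [0,0,0]},
    {"travel": [-0.014,0.003,0.085],"turn": [0,0,0]},
    {"travel": [-0.014,0.003,0.095],"turn": [0,0,0]},
  ],
)

```text
time: 10.75
position: [0.5202, -0.2839, 0.0246]
tool_rot: [-3.137, 0.125, 0.007]
ft_force: [-0.1, 0.4, -0.1]
grip_width: 0.002
grip_force: 0.0
```

Emit:
step_arm(
  commands=[
    {"travel": [0,-0.008,0],"turn": [0,0,0]},
    {"travel": [0,-0.016,0],"turn": [0,0,0]},
    {"travel": [0,-0.028,0],"turn": [0,0,0]},
    {"travel": [0,-0.041,0],"turn": [0,0,0]},
    {"travel": [0,-0.054,0],"turn": [0,0,0]},
  ],
)

```text
time: 11.25
position: [0.5277, -0.2325, 0.0284]
tool_rot: [3.137, -0.129, 0.003]
ft_force: [-0.7, -4.4, 2.8]
grip_width: 0.006
grip_force: 2.5
```

Emit:
step_arm(
  commands=[
    {"travel": [0,-0.013,0],"turn": [0,0,0]},
    {"travel": [0,-0.026,0],"turn": [0,0,0]},
    {"travel": [0,-0.039,0],"turn": [0,0,0]},
    {"travel": [0,-0.052,0],"turn": [0,0,0]},
    {"travel": [0,-0.065,0],"turn": [0,0,0]},
  ],
)

```text
time: 11.75
position: [0.5331, -0.1666, 0.0282]
tool_rot: [3.138, -0.127, 0.003]
ft_force: [-0.7, -4.6, 6.3]
grip_width: 0.007
grip_force: 2.9
```

```bash
python3 -c "
from h import *
look('c7')"
```

```text
carton in jig ((-0.06152112036943436, -0.3143238425254822), (0.17329199612140656, 0.12325656414031982), 5.209116458892822) ext [-0.1529314  -0.38112184] [ 0.02257277 -0.25397238]
11.8 [ 0.53334935 -0.16329195  0.02806987] [-3.13792792e+00  1.22950649e-01 -2.35738832e-03] [-0.41551542 -1.23136393  3.24560796] [-0.05942976 -0.28471641]
```

View pics/c7.png

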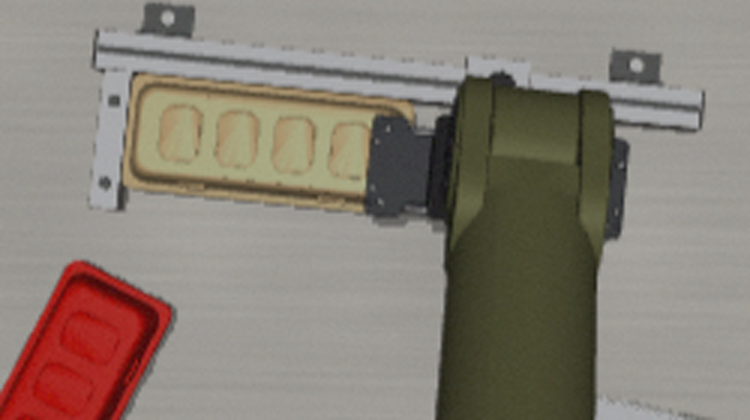

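The guide slides with the fingers (saddle now at crop x 465-530) and the carton stays home. About 40 mm remain.

Emit:
step_arm(
  commands=[
    {"travel": [0,-0.009,0],"turn": [0,0,0]},
    {"travel": [0,-0.017,0],"turn": [0,0,0]},
    {"travel": [0,-0.024,0],"turn": [0,0,0]},
    {"travel": [0,-0.03,0],"turn": [0,0,0]},
    {"travel": [0,-0.033,0],"turn": [0,0,0]},
  ],
)

```text
time: 12.3
position: [0.5356, -0.1338, 0.0276]
tool_rot: [3.139, -0.127, 0.002]
ft_force: [1.0, -3.6, 3.6]
grip_width: 0.011
grip_force: 2.3
```

Emit:
step_arm(
  commands=[
    {"travel": [0,-0.002,0],"turn": [0,0,0]},
    {"travel": [0,-0.004,0],"turn": [0,0,0]},
    {"travel": [0,-0.006,0],"turn": [0,0,0]},
    {"travel": [0,-0.007,0],"turn": [0,0,0]},
  ],
)

```text
time: 12.7
position: [0.5358, -0.1276, 0.0271]
tool_rot: [3.139, -0.128, 0.001]
ft_force: [2.3, -4.3, 4.3]
grip_width: 0.008
grip_force: 2.1
```

Emit:
step_arm(
  commands=[
    {"travel": [0,-0.002,0],"turn": [0,0,0]},
    {"travel": [0,-0.004,0],"turn": [0,0,0]},
    {"travel": [0,-0.005,0],"turn": [0,0,0]},
    {"travel": [0,-0.006,0],"turn": [0,0,0]},
    {"travel": [0,-0.007,0],"turn": [0,0,0]},
  ],
)

```text
time: 13.2
position: [0.536, -0.1249, 0.0272]
tool_rot: [3.134, -0.131, 0.001]
ft_force: [2.2, -12.3, 4.2]
grip_width: 0.006
grip_force: 6.5
```

Emit:
step_arm(
  commands=[
    {"travel": [0,-0.002,0],"turn": [0,0,0]},
    {"travel": [0,-0.002,0],"turn": [0,0,0]},
    {"travel": [0,-0.002,0],"turn": [0,0,0]},
  ],
)

```text
time: 13.5
position: [0.536, -0.1248, 0.0273]
tool_rot: [3.132, -0.133, 0.001]
ft_force: [2.3, -15.1, 4.2]
grip_width: 0.004
grip_force: 7.4
```

Emit:
step_arm(
  commands=[
    {"travel": [0,0.012,0],"turn": [0,0,0]},
    {"travel": [0,0.025,0],"turn": [0,0,0]},
    {"travel": [0,0.035,-0.02],"turn": [0,0,0]},
    {"travel": [-0.01,0.045,-0.06],"turn": [0,0,0]},
    {"travel": [-0.02,0.055,-0.1],"turn": [0,0,0]},
  ],
)

```text
time: 14.0
position: [0.5098, -0.1706, 0.1262]
tool_rot: [-3.135, 0.126, 0.007]
ft_force: [0.3, -0.5, -1.0]
grip_width: 0.006
grip_force: 0.0
```

Emit:
step_arm(
  commands=[
    {"travel": [0,0.045,0],"turn": [0,0,0]},
    {"travel": [0,0.09,0],"turn": [0,0,0]},
    {"travel": [0,0.13,0],"turn": [0,0,0]},
    {"travel": [0,0.13,0],"turn": [0,0,0]},
    {"travel": [0,0.13,0],"turn": [0,0,0]},
  ],
)

```text
time: 14.5
position: [0.5, -0.3012, 0.1256]
tool_rot: [-3.136, 0.131, 0.004]
ft_force: [-0.2, 1.0, 0.1]
grip_width: 0.004
grip_force: 0.0
```

```bash
python3 -c "
from h import *
look('c8')"
```

```text
carton in jig ((-0.04611828923225403, -0.11225130409002304), (0.2250903695821762, 0.09262816607952118), 89.92839050292969) ext [-0.09249241 -0.22479752] [0.00014177 0.00033646]
14.55 [ 0.50072834 -0.29970174  0.12586064] [-3.13599273e+00  1.26743038e-01  2.86768517e-03] [0.59287886 0.28042818 0.43005091] [-0.08076808 -0.42333977]
```

View pics/c8.png

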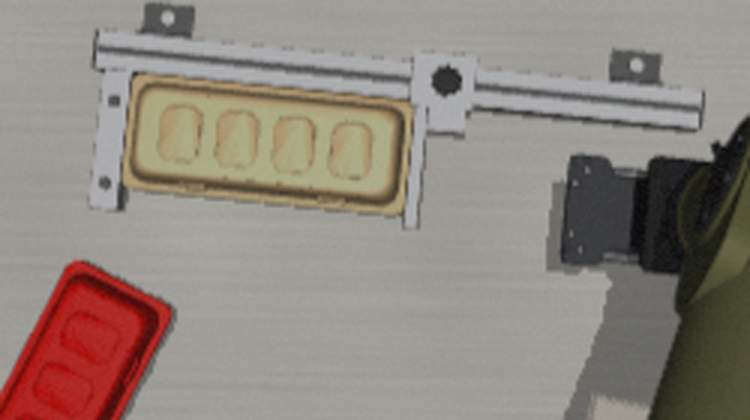

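The carton is boxed in with no visible gaps: fence above, stop at crop x 127, blade at crop x 412. It hasn't moved, and the robot is clear of everything, so I'll hand in.

```bash
python3 -c "
from bench import ctrl
print(ctrl.close_job())"
```

```text
the job is handed in; nothing more can be done
None
```

The carton lies flush against the fence and the end stop, measured within about 0.3 mm and 0.1° of home; the guide is pushed up against its other end, and the job was handed in at about 14.6 s with the robot clear of everything.

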